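# Seat a mirror carriage on its three-ball kinematic base

### The job

Put the mirror carriage back on its kinematic base: hook the toe of its plate (the mirror end) under the fixed bar, set its grooved feet on the three balls, and press the other end down past the sprung roller until it snaps home, sitting level and fully down on all three balls. The deck that carries balls, bar and roller is set to a different height each time, so feel or look for it. Be gentle: do not touch the mirror, do not force the carriage against the base, leave the things around it where they are, and let go at the end.

Things in the scene. Friction and masses are not known exactly. Their poses are not given: they have to be found in the camera images.
- carriage_grip (a point): Mid-width of the upright post of the loose mirror carriage (aluminium, 0.46 kg, varies), at the height to grip: 60 mm above the undersides of its three feet. Axes: z up, +x from toe (mirror end) to heel (thumb pad end). Post 26 mm along x, 24 mm along y (grip across y), in the plate's middle, from 21 mm (plate's top) to 77 mm above the feet's undersides.
- carriage_toe (a point): Middle of the top edge of the plate's toe end, 60 mm from the post's centre, 21 mm above the feet's undersides; axes as carriage_grip. Plate 120 (x) x 92 (y) x 10 mm. Under it three dark feet, 11 mm high, with 90-degree vee grooves open downward: toe feet at x -36, y +-26 from the post's centre, heel foot at x +40, y 0; a toe block (x -50 to -42) meets a low stop on the deck.
- carriage_pad (a point): Centre of the top of the carriage's round thumb pad, where the heel is pressed down: a stub of 22 mm diameter, 40 mm from the post's centre toward the heel, its top 24 mm above the plate's top and 15 mm below carriage_grip. Axes as carriage_grip.
- mirror: Fragile mirror in its black round cell, 44 mm diameter, 10 mm thick, fixed to the carriage on the toe side of the post (7 mm clear of it), centred 26 mm above the plate's top, facing the toe. Origin at the centre of the cell's back, axes as carriage_grip. The gripper must not touch it.
- base: Foot plate of the fixed kinematic base, dark, 180 x 126 x 16 mm. Origin on its underside, below the middle of the seated carriage; z up, +x from toe to heel end (away from the robot within 0.3 rad). On it a deck slab (12 mm thick) on four rods: its underside is H = 18 to 48 mm above this origin; H differs each time and is not reported: find it by touch (or see it).
- base_toe (a point): Point on the foot plate's top below the toe bar: fixed rod across y, 8 mm diameter, at x -58, underside H+46.8 mm above the base's origin, uprights at y +-49 to 57. Seated, the plate's toe edge is under it at x -60, plate's top H+46. The plate does not pass level between bar and roller: put the toe in tilted down 0.2 to 0.3 rad, from the heel side and above, until its feet are on the toe balls.
- base_heel (a point): Point on the foot plate's top below the spring housing, whose flat level top (20 x 44 mm, centred at x +86, y 0) is H+62 mm above the base's origin: a good place to feel for H. Deck balls: 16 mm diameter, centres H+24 up at x -36, y +-26 and x +40, y 0. Seated: carriage level, axes along the base's, feet undersides at H+25, carriage_grip at x 0, y 0, H+85.
- roller (a joint): Travel (m) of the spring roller at the deck's heel end: 16 mm diameter, 44 mm wide, axis at x 62, H+53 mm up when out (0), yields toward +x to 0.012; 4 N preload, 3.5 N per mm. With the toe hooked the released carriage stays propped on it, heel 4 to 15 mm high. Some 5 to 12 N down on the thumb pad trips it: the roller springs out over the heel's top edge and pulls it home; force then drops.
- oring_tin: Bystander: round grey tin, 56 mm diameter, 21 mm high, loose, farther back than the base and carriage. Origin under its centre.
- filter_box: Bystander: small carton 48 x 62 x 54 mm, loose, at the right behind. Origin under its centre.
- spanner_10: Bystander: open-ended spanner 128 mm long, 5 mm thick, loose, lying flat at the near edge. Origin under its centre.
There are look-alikes about, which are no part of the job. Of the things that look like the base, the larger one is meant.

How it is judged:
At the end, for the whole second after the job is handed in: The carriage sits home on the three balls, toe under the bar: carriage_grip within 2.5 mm in x and y of the base's origin, 101 to 135 mm above it, level within 0.025 rad, in line within 0.03 rad, the roller out (under 4 mm of travel) and pressing on the heel with over 2 N, at rest (x of carriage_grip in the frame of base between -0.0025 and 0.0025 m and y of carriage_grip in the frame of base between -0.0025 and 0.0025 m and z of carriage_grip in the frame of base between 0.101 and 0.135 m and x of carriage_pad in the frame of base above 0.036 m and angle between the z axis of carriage_grip and the z axis of base, either way round below 0.025 rad and angle between the x axis of carriage_grip and the x axis of base, either way round below 0.03 rad and value of joint roller below 0.004 m and linear speed of mirror below 0.01 m/s and contact force between roller and carriage above 2 N); the robot touches nothing.
It fails at once if the gripper touches the mirror (contact force between the fingers and mirror above 1 N).
It fails at once if the carriage is forced against the deck of the base with more than 80 N (contact force between carriage and deck above 80 N).
It fails at once if a bystander is moved by more than 30 mm (distance of any of oring_tin, filter_box, spanner_10 from where it was at the start of the episode above 0.03 m).
It also fails if it takes over 64 s, if anything falls off the work surface, if the arm or the gripper's body presses on something with over 40 N, if the wrist force passes 120 N, or if a joint passes its speed limit or range.

### The arm

A 7-joint arm with a two-finger parallel gripper is mounted at the origin on a cart in front of the work surface, level with it; the furniture and walls round the work are solid. World frame = base frame: x ahead of the robot, y to its left, z up, the work surface at z = 0. Lengths are in m, angles in rad, forces in N, time in s.
With the tool pointing down it reaches from about 0.35 to 0.9 m from the base axis. Payload 8.1 kg.
Tool frame: the origin (TCP) lies between the finger pads; the fingertips stand 17 mm ahead of it and the grasp point (between the pads) lies 2 mm behind it; z points along the fingers, y is the line along which they close (so a half turn about z gives the same grasp; the last joint's range is limited). The gripper opens to 85 mm and grips with 20 to 120 N. Pads are 22 mm wide; open, the fingers measure 114 mm over their backs; the gripper's body (76 mm by 85 mm) begins 54 mm behind the grasp point. The pads swing forward as they close: fully open they stand 13 mm farther back than shut.
Start: joints at [-1.35, 0.434, 0.025, 1.573, -0.012, 1.134, -0.075], TCP at [0.199, 0.593, 0.248] pointing down, gripper open.
Joint ranges: [-2.62, 2.62], [-0.44, 2.09], [-1.27, 1.32], [0.08, 2.57], [-1.32, 4.46], [0.12, 2], [-2.74, 2.74]. Speed limits (rad/s): [2.22, 2.22, 3.01, 3.01, 3.14, 3.14, 3.14].

### API

Orientations are given as a unit quaternion [w, x, y, z].
In Python, from rig import get_state, capture, job_done gives the robot as it stands.
- The arm moves only by the tool drive_tool, never from a script. Its argument "series" is a list that holds one entry, the list of rows, each a list of 4 numbers: the shift along the tool's x, y, z each as a share of 2.5 cm, from -1 to 1, then the turn about the tool's z as a share of 0.1 rad, from -1 to 1. A call has 1 to 8 rows; each row shifts and turns the commanded pose from where the row before left it, along the tool's axes as they then stand; what a row does not reach is not made up. A row lasts 1/12 s, in which the tool goes at most 41.7 mm and 7.16 degrees, less where a joint would pass 70% of its speed; a pose out of reach is approached as far as the arm can. A call with a number of a shift or a turn outside -1 to 1 is refused whole. A call with a gripper value outside its range is refused whole. "claw" is the finger opening in mm, from 0 to 85.4, set as the call begins (left out, the last holds). The fingers move at their own pace and stop on an object; "squeeze" is the grip in N (left out, the last holds). Time passes only in rows, so rows that do not move let the fingers close. It gives the time, the measured TCP pose, the force, the opening and the grip force at its end, in the units of the state.
- get_state(): the state, without advancing time (a new reading comes with each control period).
- capture(name): name is "scene" or "side" or "wrist"; returns a dict with "image" (384x512x3 uint8, red, green, blue), "fov_y" (degrees; the focal length in pixels is half the picture's height over the tangent of half this angle, whatever the lens; pixels are square), "cx", "cy" (the principal point, pixels), "dist_coeffs" ([k1, k2, p1, p2, k3] as OpenCV has them; the pictures are not rectified), "R" (3x3) and "t" (3): a world point X has camera coordinates R X + t. Camera axes: x right, y down, z forward; pixel columns grow to the right and rows downward; lengths in m; the calibration is good to about 2 mm. A picture is of the moment at which its call begins. There is no depth.
- job_done(): hands the job in; it is judged then, once.
The state is a dict: "t": time; "qpos": joint angles; "joint_velocities": joint speeds; "effort": joint torques, N m; "ee_pos": TCP position; "eef_rot": TCP orientation; "wrist_force": force on the tool from outside, world axes, zero at the start; "ft_torque": the same for the moment, N m; "finger_gap": finger opening in m; "grip_force": force on a finger pad.
Only numpy, scipy, OpenCV 4.12 (cv2) and the standard library are available. Lean on these libraries where they do the work, as an engineer would, in place of code of your own. Each camera call takes 0.05 s, during which the arm holds its last target. There are 200 camera calls.

## Working session

There is one attempt and no reset: what is moved stays moved. The work goes in short steps, Python scripts to look and compute and a tool call to move; the robot and the scene stay as the last step left them, time stands still between calls to the robot, and variables do not carry over. Pictures are saved under pics/ and viewed, at most 10 in all, crops included, and the job is handed in when it is done.

Besides the shell and the picture viewer there is one more tool, called by a JSON object that holds its "name" and its "arguments", one argument or row to a line. drive_tool: Moves the arm, as the interface text tells. Its arguments: {"type":"object","properties":{"series":{"type":"array","items":{"type":"array","items":{"type":"array","items":{"type":"number","minimum":-1,"maximum":1}}}},"claw":{"type":"number"},"squeeze":{"type":"number"}},"required":["series"]}

```bash
ls; mkdir -p pics
python3 - <<'E'
from rig import *
import cv2,numpy as np
s=get_state();print({k:np.round(v,3).tolist() for k,v in s.items()})
ims=[]
for n in("scene","side"):
    c=capture(n);cv2.imwrite(f"pics/{n}0.png",c["image"][:,:,::-1]);print(n,c["fov_y"],c["cx"],c["cy"],c["dist_coeffs"],np.round(-np.array(c["R"]).T@c["t"],3),np.round(c["R"],3).tolist())
E
```

```text
pics
{'t': 0.0, 'qpos': [-1.35, 0.435, 0.025, 1.574, -0.012, 1.134, -0.075], 'joint_velocities': [0.002, 0.001, 0.003, 0.001, 0.002, 0.0, 0.0], 'effort': [0.0, -67.046, 1.026, -31.62, 0.016, 0.012, 0.0], 'ee_pos': [0.199, 0.592, 0.248], 'eef_rot': [-0.0, 0.161, 0.987, -0.001], 'wrist_force': [0.125, -0.461, 1.113], 'ft_torque': [0.005, 0.024, -0.017], 'grip_force': 0.0, 'finger_gap': 0.085}
scene 48.700801858162926 260.34042871216013 189.55608268588887 [0.00797835 0.         0.         0.         0.        ] [ 0.172 -0.524  0.574] [[0.871, -0.492, -0.0], [-0.253, -0.447, -0.858], [0.422, 0.747, -0.514]]
side 51.6613142782236 253.40483016085432 185.61965726570497 [-0.10970436  0.          0.          0.          0.        ] [0.279 1.046 0.483] [[-0.96, -0.281, -0.009], [-0.1, 0.375, -0.922], [0.262, -0.884, -0.388]]
```

View pics/scene0.png

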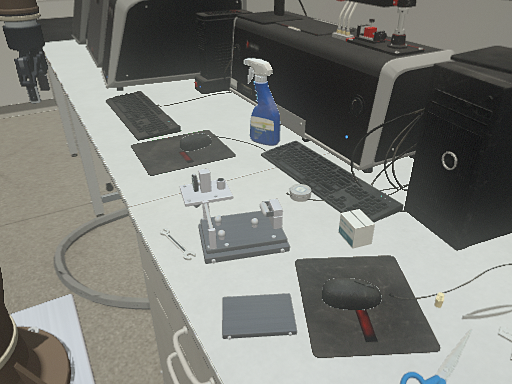

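View pics/side0.png

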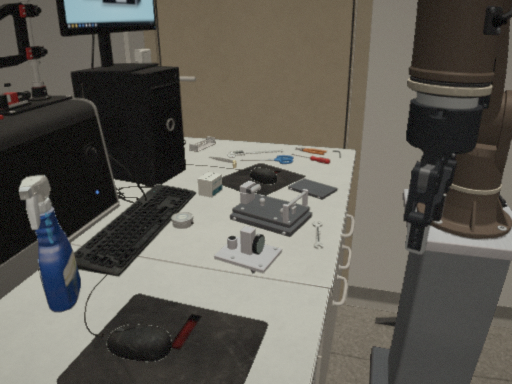

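Scene: the carriage is at about (205,187) (light plate with post), the base at (243,235) with deck, balls, bar and spring housing. The candidates for the base are that one and a small plain dark slab at (258,315), which has no deck. Side view: carriage (248,250), base (270,212), slab (313,188). The larger one with the balls is the base, and I'll confirm it in an enlarged crop.

```bash
cat > h.py <<'E'
import cv2,numpy as np,json
from rig import get_state,capture
def cam(c):
    f=192/np.tan(np.radians(c["fov_y"])/2)
    return np.array([[f,0,c["cx"]],[0,f,c["cy"]],[0,0,1]]),np.array(c["dist_coeffs"]),np.array(c["R"]),np.array(c["t"])
def ray(c,uv):
    K,D,R,t=cam(c);p=cv2.undistortPoints(np.array([[uv]],float),K,D)[0,0]
    d=R.T@np.array([p[0],p[1],1]);return -R.T@t,d/np.linalg.norm(d)
def plane(c,uv,z):
    o,d=ray(c,uv);return o+d*(z-o[2])/d[2]
def tri(c1,p1,c2,p2):
    o1,d1=ray(c1,p1);o2,d2=ray(c2,p2)
    s=np.linalg.lstsq(np.c_[d1,-d2],o2-o1,rcond=None)[0]
    a,b=o1+s[0]*d1,o2+s[1]*d2;return (a+b)/2,np.linalg.norm(a-b)
def proj(c,X):
    K,D,R,t=cam(c);return cv2.projectPoints(np.array(X,float).reshape(-1,3),cv2.Rodrigues(R)[0],t,K,D)[0].reshape(-1,2)
def crop(c,x,y,w,h,k):
    return cv2.resize(c["image"][y:y+h,x:x+w,::-1],None,fx=k,fy=k,interpolation=cv2.INTER_CUBIC)
def save(n,c): np.save(n,c,allow_pickle=True)
def load(n): return np.load(n+".npy",allow_pickle=True).item()
E
python3 - <<'E'
from h import *
a=capture("scene");b=capture("side");save("sc",a);save("sd",b)
A=crop(a,170,155,130,112,6)[:, :780]
cv2.imwrite("pics/c1.png",crop(a,170,160,130,105,6)[:600]);cv2.imwrite("pics/c2.png",crop(b,205,175,120,100,6))
E
```

```text
(no output)
```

View pics/c1.png

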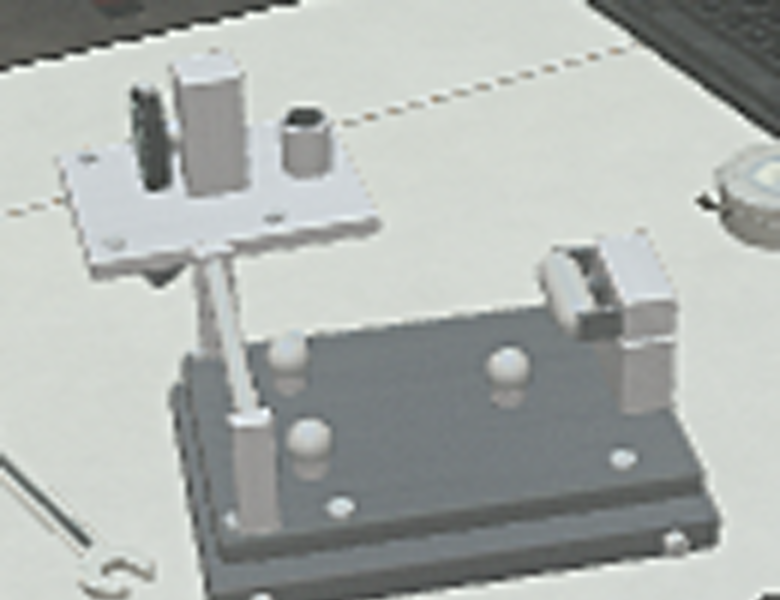

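View pics/c2.png

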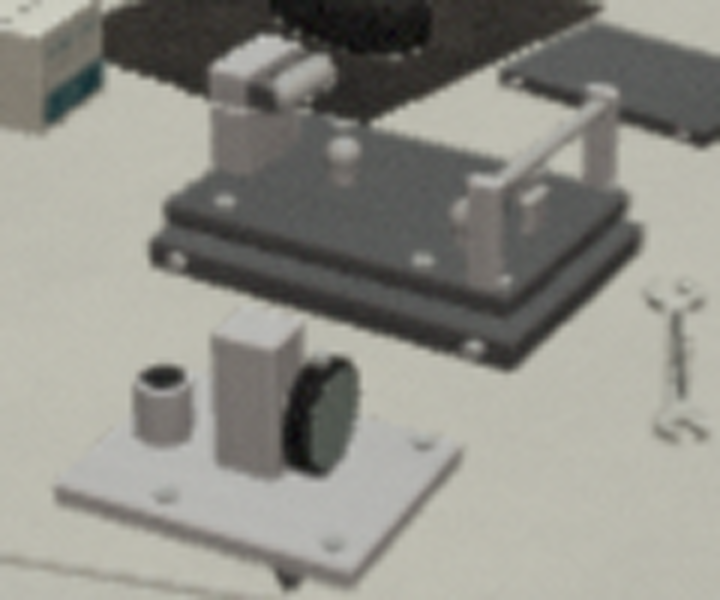

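Run:
```python
from h import *
a,b=load("sc"),load("sd")
S=lambda u,v:(170+u/6-.42,160+v/6-.42); D=lambda u,v:(205+u/6-.42,175+v/6-.42)
P=lambda n,x:print(n,np.round(np.array(x)*1000,1))
P("carr toe-y sc",plane(a,S(92,266),.021));P("toe-y sd",plane(b,D(462,452),.021))
P("toe+y sc",plane(a,S(60,157),.021));P("toe+y sd",plane(b,D(350,574),.021))
P("heel-y sc",plane(a,S(380,221),.021));P("heel+y sd",plane(b,D(57,488),.021))
# post top centre: face corners (z .077)
for n,c,f,pts in(("sc",a,S,[(170,68),(212,52),(243,68),(185,84)]),("sd",b,D,[(213,335),(240,307),(303,322),(283,347)])):
  for p in pts:P("post top "+n,plane(c,f(*p),.077))
P("pad sc",plane(a,S(305,118),.045));P("pad sd",plane(b,D(163,377),.045))
def T(n,p,q):
  x,e=tri(a,S(*p),b,D(*q));P(n,np.r_[x,e])
T("ball heel",(508,367),(344,150))
T("housing -y far heel.. top corner(heel,+y)",(645,235),(210,80))
T("housing top heel,-y",(675,297),(265,38))
T("housing top toe,+y",(598,240),(237,103))
T("bar +y end post top",(205,262),(487,185));T("bar -y post top",(250,415),(600,92))
P("foot toe-y sc",plane(a,S(208,600),.016));P("foot heel-y sc",plane(a,S(718,517),.016))
P("foot toe+y sd",plane(b,D(512,355),.016));P("foot heel+y sd",plane(b,D(153,243),.016));P("foot toe-y sd",plane(b,D(640,230),.016))
P("foot toe+y sc",plane(a,S(172,392),.016))
```

```text
carr toe-y sc [434.7 310.4  21. ]
toe-y sd [431.4 321.9  21. ]
toe+y sc [453.6 398.6  21. ]
toe+y sd [450.7 406.1  21. ]
heel-y sc [550.1 284.4  21. ]
heel+y sd [564.3 383.4  21. ]
post top sc [489.5 351.5  77. ]
post top sc [509.9 356.   77. ]
post top sc [515.5 336.8  77. ]
post top sc [489.6 335.8  77. ]
post top sd [513.  358.2  77. ]
post top sd [510.  336.3  77. ]
post top sd [485.4 340.9  77. ]
post top sd [487.1 359.8  77. ]
pad sc [542.6 338.7  45. ]
pad sd [539.3 338.5  45. ]
ball heel [527.2 134.4  46.8   1.8]
housing -y far heel.. top corner(heel,+y) [587.1 142.1  78.1   5.9]
housing top heel,-y [574.1  99.   81.4   3.2]
housing top toe,+y [572.5 152.4  74.    8.1]
bar +y end post top [446.3 211.9  74.9   1.4]
bar -y post top [419.4 113.5  77.7   2. ]
foot toe-y sc [397.  104.5  16. ]
foot heel-y sc [569.4  57.9  16. ]
foot toe+y sd [429.6 239.3  16. ]
foot heel+y sd [598.1 184.9  16. ]
foot toe-y sd [397.6 117.8  16. ]
foot toe+y sc [432.  221.1  16. ]
```

{"name": "drive_tool", "arguments": {
  "series": [
    [[-0.9,-0.35,0,-0.12],[-0.9,-0.35,0,-0.12],[-0.9,-0.35,0,-0.12],[-0.9,-0.35,0,-0.12],[-0.9,-0.35,0,-0.12],[-0.9,-0.35,0,-0.12],[-0.9,-0.35,0,-0.12],[-0.9,-0.35,0,-0.16]]
  ],
  "claw": 85,
  "squeeze": 20
}}

```text
t: 0.87
ee_pos: [0.353, 0.4743, 0.2482]
eef_rot: [-0.0, 0.111, 0.994, -0.0]
wrist_force: [0.2, 0.2, 0.3]
finger_gap: 0.0848
grip_force: 0.0
```

{"name": "drive_tool", "arguments": {
  "series": [
    [[-0.9,-0.2,0,0],[-0.9,-0.2,0,0],[-0.9,-0.2,0,0],[-0.9,-0.2,0,0],[-0.9,-0.1,0,0],[-0.5,0,0,0],[0,0,0,0],[0,0,0,0]]
  ]
}}

```text
t: 1.53
ee_pos: [0.469, 0.4257, 0.248]
eef_rot: [-0.0, 0.112, 0.994, -0.0]
wrist_force: [-0.4, 0.3, 0.8]
finger_gap: 0.0853
grip_force: 0.0
```

Run:
```python
from h import *
s=get_state();print(s['t'],s['ee_pos'],s['eef_rot'],s['wrist_force'])
w=capture("wrist");save("w1",w)
K,D,R,t=cam(w);print(w["fov_y"],np.round(-R.T@t,3),np.round(R,2).tolist())
print(proj(w,[[.5,.346,.06],[.489,.145,.02]]))
cv2.imwrite("pics/w1.png",cv2.resize(w["image"][:,:,::-1],None,fx=1.5,fy=1.5))
```

```text
1.5333 [0.46899133 0.42565591 0.24795091] [-3.41617386e-04  1.12116880e-01  9.93694963e-01 -9.92510910e-05] [-0.36961491  0.28299183  0.78738558]
71.6824849439448 [0.392 0.443 0.374] [[0.22, 0.97, -0.0], [0.93, -0.21, 0.3], [0.3, -0.07, -0.95]]
[[200.64335959 210.72532447]
 [ 73.1502085  221.92430344]]
```

View pics/w1.png

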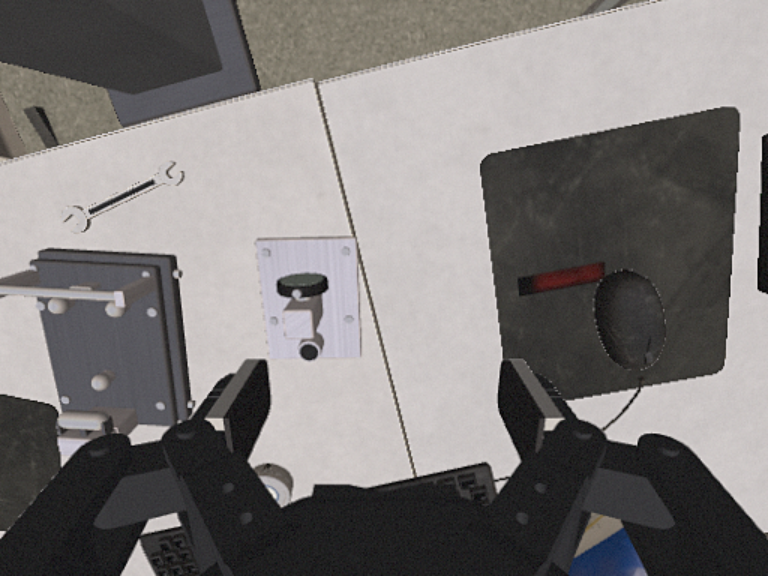

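Wrist view: carriage plate corners are at (257,240), (356,237), (361,357), (268,361) in the 1.5x picture. The base balls are at (58,305), (115,309), (100,382), and the bar's right upright is at (122,298).

Run:
```python
from h import *
w=load("w1");a=load("sc");W=lambda u,v:(u/1.5-.17,v/1.5-.17)
p=[plane(w,W(*q),.021)[:2]*1e3 for q in[(257,240),(356,237),(361,357),(268,361)]]
print(np.round(p,1),"ctr",np.mean(p,0));P=np.array(p)
for i,j in((0,3),(1,2)):d=P[j]-P[i];print("xlen",np.linalg.norm(d),np.arctan2(d[1],d[0]))
for i,j in((0,1),(3,2)):d=P[j]-P[i];print("ylen",np.linalg.norm(d),np.arctan2(-d[0],d[1]))
post=[plane(w,W(*q),.077)*1e3 for q in[(286,303),(313,306),(313,336),(284,338)]];print(np.round(post,1),np.mean(post,0))
for H in(18,22,26):
  b=[plane(w,W(*q),(H+24)/1e3)[:2]*1e3 for q in[(58,305),(115,309),(100,382)]]
  d=b[1]-b[0];m=(b[0]+b[1])/2;e=b[2]-m
  print(H,np.round(b,1),"toe sep(52)",np.linalg.norm(d),"len(76)",np.linalg.norm(e),"yaw",np.arctan2(-d[0],d[1]),np.arctan2(e[1],e[0]),"orig",m+e*36/76)
S=lambda u,v:(170+u/6-.42,160+v/6-.42)
for n,s,q in(("b+y",(287,352),(115,309)),("b-y",(309,438),(58,305)),("heel",(508,367),(100,382))):
  x,er=tri(a,S(*s),w,W(*q));print(n,np.round(x*1e3,1),er*1e3)
```

```text
[[433.6 316.1]
 [451.  403.6]
 [567.9 379.2]
 [551.8 288.2]] ctr [501.07857334 346.79059132]
xlen 121.41279227229175 -0.23219684339899185
xlen 119.49207977624303 -0.20513351420316692
ylen 89.1513755576106 -0.19566278322319403
ylen 92.47283914306409 -0.1757090787102154
[[480.5 342.7  77. ]
 [487.8 362.9  77. ]
 [512.9 355.7  77. ]
 [509.3 332.   77. ]] [497.62466682 348.32151539  77.        ]
18 [[446.8 128.4]
 [462.  178.2]
 [528.3 131.6]] toe sep(52) 52.06004134579514 len(76) 77.04345362669557 yaw -0.29711286116883606 -0.2854138678803438 orig [489.41068307 143.06309046]
22 [[446.1 132.2]
 [461.2 181.4]
 [526.7 135.4]] toe sep(52) 51.43346470711478 len(76) 76.11618528503024 yaw -0.2971128611688379 -0.2854138678803444 orig [488.2410656  146.66869349]
26 [[445.5 136. ]
 [460.3 184.6]
 [525.  139.1]] toe sep(52) 50.80688806843439 len(76) 75.188916943365 yaw -0.2971128611688376 -0.28541386788034423 orig [487.07144813 150.27429652]
b+y [462.  181.9  47.1] 2.017172206365413
b-y [447.3 131.9  46.2] 2.396848329618523
heel [527.6 135.2  46.3] 1.8842425295096958
```

{"name": "drive_tool", "arguments": {
  "series": [
    [[-0.5,-0.7,0,-0.2],[-0.5,-0.7,0.4,0],[-0.5,-0.7,0.8,0],[-0.5,-0.7,0.8,0],[0,0,1,0],[0,0,1,0],[0,0,0.4,0],[0,0,0,0]]
  ]
}}

```text
t: 2.25
ee_pos: [0.5009, 0.3471, 0.136]
eef_rot: [-0.002, 0.101, 0.995, -0.001]
wrist_force: [-0.3, 1.2, 0.2]
finger_gap: 0.0847
grip_force: 0.0
```

Run:
```python
from h import *
s=get_state();print(s['t'],s['ee_pos'],s['eef_rot'])
w=capture("wrist");save("w2",w)
cv2.imwrite("pics/w2.png",crop(w,120,130,260,200,3)) 
print(proj(w,[[.500,.347,.077],[.502,.3465,.06]]))
```

```text
2.25 [0.50090801 0.34705511 0.13601891] [-0.00198536  0.10068178  0.99491582 -0.00132386]
[[256.42064535 214.73848848]
 [256.31866871 209.0402959 ]]
```

View pics/w2.png

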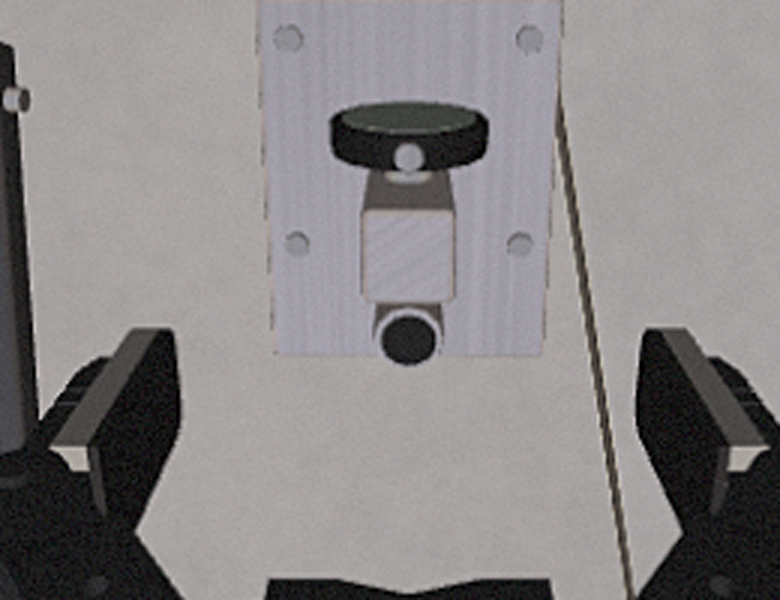

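Post top is centred at crop (408,255), i.e. pixel (255.7,214.7), which matches the prediction for (500,347) mm. Descending to grip.

{"name": "drive_tool", "arguments": {
  "series": [
    [[-0.05,0,0.8,0],[0,0,0.8,0],[0,0,0.8,0],[0,0,0.5,0],[0,0,0.1,0],[0,0,0,0],[0,0,0,0]]
  ]
}}

```text
t: 2.88
ee_pos: [0.5054, 0.3473, 0.0647]
eef_rot: [0.001, 0.102, 0.995, 0.001]
wrist_force: [0.1, -0.1, -0.7]
finger_gap: 0.0849
grip_force: 0.0
```

{"name": "drive_tool", "arguments": {
  "series": [
    [[0,0,0,0],[0,0,0,0],[0,0,0,0],[0,0,0,0],[0,0,0,0],[0,0,0,0],[0,0,0,0],[0,0,0,0]]
  ],
  "claw": 0,
  "squeeze": 30
}}

```text
t: 3.55
ee_pos: [0.5049, 0.3465, 0.0636]
eef_rot: [0.0, 0.102, 0.995, 0.0]
wrist_force: [-1.5, -1.4, 5.9]
finger_gap: 0.0236
grip_force: 34.5
```

{"name": "drive_tool", "arguments": {
  "series": [
    [[0,0,-0.2,0],[0,0,-0.5,0],[0,0,-0.8,0],[0,0,-0.9,0],[0,0,-0.9,0],[0,0,-0.8,0],[0,0,-0.3,0],[0,0,0,0]]
  ]
}}

```text
t: 4.22
ee_pos: [0.5056, 0.3471, 0.1756]
eef_rot: [0.001, 0.102, 0.995, 0.001]
wrist_force: [1.5, 0.4, -4.2]
finger_gap: 0.0233
grip_force: 33.4
```

{"name": "drive_tool", "arguments": {
  "series": [
    [[-0.2,-0.5,0,0],[-0.3,-0.8,0,0],[-0.3,-0.8,0,0],[-0.3,-0.8,0,0],[-0.3,-0.8,0,0],[-0.3,-0.8,0,0],[-0.3,-0.8,0,0],[-0.3,-0.8,0,0]]
  ]
}}

```text
t: 4.88
ee_pos: [0.5292, 0.1833, 0.1716]
eef_rot: [-0.001, 0.102, 0.995, -0.001]
wrist_force: [0.2, 0.4, -5.2]
finger_gap: 0.0236
grip_force: 33.2
```

{"name": "drive_tool", "arguments": {
  "series": [
    [[-0.3,-0.8,0,0],[-0.3,-0.8,0,0],[-0.1,-0.4,0,0],[0,0,0,0.42],[0,0,0,0.42],[0,0,0,0],[0,0,0,0],[0,0,0,0]]
  ]
}}

```text
t: 5.55
ee_pos: [0.5367, 0.1333, 0.1728]
eef_rot: [-0.0, 0.142, 0.99, -0.0]
wrist_force: [0.8, 0.3, -5.3]
finger_gap: 0.0238
grip_force: 33.3
```

Run:
```python
from h import *
s=get_state();print(s['t'],s['ee_pos'],s['eef_rot'],s['wrist_force'],s['ft_torque'])
b=capture("side");save("sd2",b);a=capture("scene");save("sc2",a)
cv2.imwrite("pics/m1.png",np.hstack([crop(b,215,120,130,150,3),crop(a,185,140,130,150,3)]))
```

```text
5.55 [0.53671964 0.13327687 0.17276444] [-4.60027174e-04  1.42406272e-01  9.89808167e-01 -1.83926087e-04] [ 0.77918584  0.34171404 -5.26134776] [-0.01164776 -0.00094573  0.03428282]
```

View pics/m1.png

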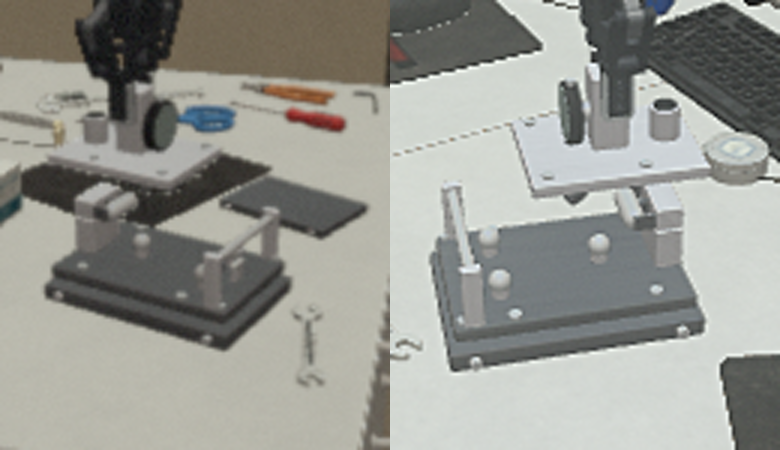

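Carriage is held level, post at crop (135,115) on the left and (605,110) on the right, with its heel over the housing (100,210)/(665,215). Lowering to feel the housing with the heel foot.

{"name": "drive_tool", "arguments": {
  "series": [
    [[0,0,0.3,0],[0,0,0.3,0],[0,0,0.12,0],[0,0,0,0],[0,0,0,0]]
  ]
}}

```text
t: 6.07
ee_pos: [0.537, 0.1329, 0.1548]
eef_rot: [-0.0, 0.143, 0.99, -0.0]
wrist_force: [-0.0, -0.2, -4.7]
finger_gap: 0.0232
grip_force: 33.1
```

{"name": "drive_tool", "arguments": {
  "series": [
    [[0,0,0.08,0],[0,0,0,0],[0,0,0,0]]
  ]
}}

```text
t: 6.32
ee_pos: [0.5373, 0.133, 0.1534]
eef_rot: [0.0, 0.143, 0.99, 0.0]
wrist_force: [0.8, -0.5, -4.5]
finger_gap: 0.0237
grip_force: 33.2
```

{"name": "drive_tool", "arguments": {
  "series": [
    [[0,0,0.08,0],[0,0,0,0],[0,0,0,0]]
  ]
}}

```text
t: 6.57
ee_pos: [0.5372, 0.133, 0.1513]
eef_rot: [-0.0, 0.143, 0.99, -0.0]
wrist_force: [0.8, -0.1, -4.5]
finger_gap: 0.0235
grip_force: 33.2
```

{"name": "drive_tool", "arguments": {
  "series": [
    [[0,0,0.08,0],[0,0,0,0],[0,0,0,0]]
  ]
}}

```text
t: 6.82
ee_pos: [0.5371, 0.1329, 0.1492]
eef_rot: [-0.0, 0.143, 0.99, -0.0]
wrist_force: [-0.0, 0.6, -4.8]
finger_gap: 0.0234
grip_force: 33.2
```

{"name": "drive_tool", "arguments": {
  "series": [
    [[0,0,0.06,0],[0,0,0,0],[0,0,0,0]]
  ]
}}

```text
t: 7.07
ee_pos: [0.5371, 0.133, 0.1477]
eef_rot: [-0.0, 0.143, 0.99, -0.0]
wrist_force: [0.4, 1.2, -5.1]
finger_gap: 0.0234
grip_force: 33.2
```

{"name": "drive_tool", "arguments": {
  "series": [
    [[0,0,0.06,0],[0,0,0,0],[0,0,0,0]]
  ]
}}

```text
t: 7.32
ee_pos: [0.5374, 0.133, 0.1464]
eef_rot: [0.0, 0.143, 0.99, 0.0]
wrist_force: [1.3, -0.3, -4.2]
finger_gap: 0.0236
grip_force: 33.3
```

{"name": "drive_tool", "arguments": {
  "series": [
    [[0,0,0.06,0],[0,0,0,0],[0,0,0,0]]
  ]
}}

```text
t: 7.57
ee_pos: [0.5371, 0.1332, 0.1459]
eef_rot: [0.0, 0.143, 0.99, 0.0]
wrist_force: [-5.7, -1.5, 10.6]
finger_gap: 0.0235
grip_force: 35.2
```

{"name": "drive_tool", "arguments": {
  "series": [
    [[0,0,0.06,0],[0,0,0,0],[0,0,0,0]]
  ]
}}

```text
t: 7.82
ee_pos: [0.5366, 0.1334, 0.1452]
eef_rot: [-0.0, 0.143, 0.99, 0.0]
wrist_force: [-11.0, -0.6, 20.8]
finger_gap: 0.0235
grip_force: 36.9
```

{"name": "drive_tool", "arguments": {
  "series": [
    [[0,0,0,0],[0,0,0,0],[0,0,0,0]]
  ],
  "squeeze": 20
}}

```text
t: 8.07
ee_pos: [0.5367, 0.1334, 0.1452]
eef_rot: [-0.0, 0.143, 0.99, 0.001]
wrist_force: [-10.7, -1.0, 21.9]
finger_gap: 0.0238
grip_force: 36.8
```

{"name": "drive_tool", "arguments": {
  "series": [
    [[0,0,0.05,0],[0,0,0,0],[0,0,0,0]]
  ]
}}

```text
t: 8.32
ee_pos: [0.5362, 0.1335, 0.1444]
eef_rot: [-0.0, 0.143, 0.99, 0.001]
wrist_force: [-14.4, -0.8, 27.8]
finger_gap: 0.0233
grip_force: 38.1
```

{"name": "drive_tool", "arguments": {
  "series": [
    [[0,0,0.05,0],[0,0,0,0],[0,0,0,0]]
  ]
}}

```text
t: 8.57
ee_pos: [0.5359, 0.1337, 0.1435]
eef_rot: [-0.001, 0.143, 0.99, 0.001]
wrist_force: [-17.3, -1.0, 33.2]
finger_gap: 0.0233
grip_force: 39.0
```

{"name": "drive_tool", "arguments": {
  "series": [
    [[0,0,-0.08,0],[0,0,0,0],[0,0,0,0]]
  ],
  "claw": 0,
  "squeeze": 20
}}

```text
t: 8.82
ee_pos: [0.5372, 0.1333, 0.1437]
eef_rot: [0.0, 0.143, 0.99, 0.0]
wrist_force: [-6.5, 0.4, 11.4]
finger_gap: 0.0237
grip_force: 36.1
```

Run:
```python
from h import *
s=get_state();print(s['t'],s['ee_pos'],s['wrist_force'],s['ft_torque'],s['grip_force'])
b=capture("side");save("sd3",b);a=capture("scene");save("sc3",a)
cv2.imwrite("pics/m2.png",np.hstack([crop(b,215,130,130,150,3),crop(a,185,140,130,150,3)]))
```

```text
8.8167 [0.53723345 0.13333591 0.14365516] [-6.46086286  0.37704255 11.39005921] [-0.10672568  1.09816023 -0.03229206] 36.12028241157532
```

View pics/m2.png

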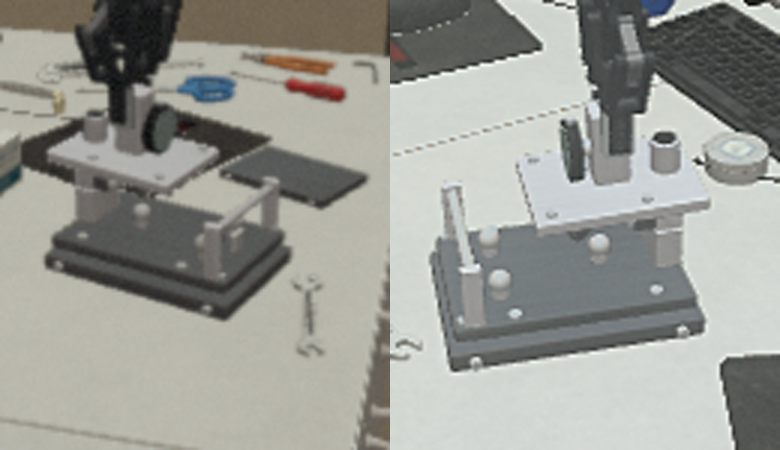

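Tilt has begun (the toe is lower at (165,175) left); the grip slips at about 35 N, within limits. Continuing in small steps.

{"name": "drive_tool", "arguments": {
  "series": [
    [[0,0,0.06,0],[0,0,0.04,0],[0,0,0,0],[0,0,0,0]]
  ]
}}

```text
t: 9.25
ee_pos: [0.5365, 0.1336, 0.1422]
eef_rot: [-0.0, 0.143, 0.99, 0.001]
wrist_force: [-13.7, -0.0, 26.7]
finger_gap: 0.0235
grip_force: 38.7
```

{"name": "drive_tool", "arguments": {
  "series": [
    [[0,0,0.05,0],[0,0,0,0],[0,0,0,0]]
  ]
}}

```text
t: 9.5
ee_pos: [0.5359, 0.1338, 0.1412]
eef_rot: [-0.001, 0.143, 0.99, 0.001]
wrist_force: [-16.2, 0.2, 32.7]
finger_gap: 0.0235
grip_force: 39.6
```

{"name": "drive_tool", "arguments": {
  "series": [
    [[0,0,0.05,0],[0,0,0,0],[0,0,0,0]]
  ]
}}

```text
t: 9.75
ee_pos: [0.5356, 0.134, 0.1399]
eef_rot: [-0.001, 0.143, 0.99, 0.001]
wrist_force: [-18.7, 0.8, 34.2]
finger_gap: 0.0234
grip_force: 40.1
```

{"name": "drive_tool", "arguments": {
  "series": [
    [[0.08,0,0.04,0],[0.08,0,0.04,0],[0,0,0,0]]
  ]
}}

```text
t: 10.0
ee_pos: [0.5327, 0.1347, 0.1372]
eef_rot: [-0.0, 0.143, 0.99, 0.0]
wrist_force: [-11.5, -0.7, 20.5]
finger_gap: 0.024
grip_force: 38.7
```

{"name": "drive_tool", "arguments": {
  "series": [
    [[0.08,0,0.05,0],[0.08,0,0.05,0],[0,0,0,0]]
  ]
}}

```text
t: 10.25
ee_pos: [0.5295, 0.1355, 0.1342]
eef_rot: [0.0, 0.143, 0.99, 0.0]
wrist_force: [-5.8, -0.7, 13.0]
finger_gap: 0.0235
grip_force: 37.9
```

{"name": "drive_tool", "arguments": {
  "series": [
    [[0.08,0,0.05,0],[0.08,0,0.05,0],[0,0,0,0]]
  ]
}}

```text
t: 10.5
ee_pos: [0.5261, 0.1365, 0.1313]
eef_rot: [0.001, 0.143, 0.99, 0.0]
wrist_force: [-2.6, -0.1, 8.1]
finger_gap: 0.0233
grip_force: 37.0
```

{"name": "drive_tool", "arguments": {
  "series": [
    [[0,0,-0.3,0],[0,0,-0.5,0],[0,0,-0.4,0],[0,0,0,0],[0,0,0,0]]
  ]
}}

```text
t: 10.92
ee_pos: [0.5262, 0.1365, 0.1612]
eef_rot: [0.001, 0.143, 0.99, 0.0]
wrist_force: [-0.2, -0.8, -5.4]
finger_gap: 0.0239
grip_force: 35.7
```

Run:
```python
from h import *
s=get_state();print(s['t'],s['ee_pos'],s['eef_rot'],s['wrist_force'],s['ft_torque'],s['grip_force'])
b=capture("side");save("sd4",b);a=capture("scene");save("sc4",a)
cv2.imwrite("pics/m3.png",np.hstack([crop(b,222,130,80,110,5),crop(a,215,140,80,110,5)]))
```

```text
10.9167 [0.52615705 0.13648314 0.16121333] [5.88130849e-04 1.43479494e-01 9.89653067e-01 3.08803751e-04] [-0.20952338 -0.83042789 -5.40929489] [ 0.02902189  0.00617301 -0.0503798 ] 35.669320821762085
```

View pics/m3.png

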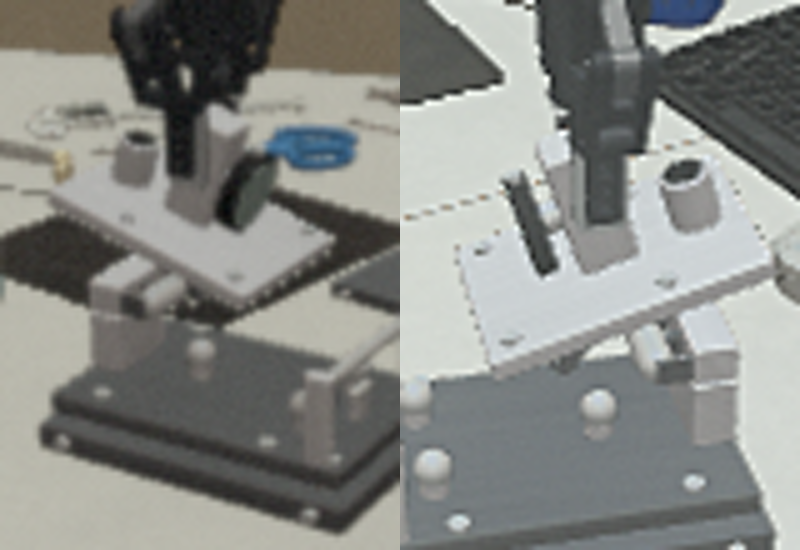

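Side crop: plate's top edge runs from heel (52,197) to toe (237,300). Scene crop: toe (497,367) to heel (770,262). The tilt is clear. Measuring the angle.

Run:
```python
from h import *
a,b=load("sc4"),load("sd4")
ex=np.array([.9588,-.284,0]);ey=np.array([.284,.9588,0])
tcp=np.array([.52616,.13648,.16121])
def vp(c,uv,yo):
    o,d=ray(c,uv);r=o+d*((tcp+ey*yo-o)@ey)/(d@ey)-tcp;return np.array([r@ex,r[2]])*1e3
f=lambda u,v,x,y:(x+u/5-.4,y+v/5-.4)
for n,c,yo,p,q,x,y in(("sd",b,.046,(237,300),(52,197),222,130),("sc",a,-.046,(97,365),(368,260),215,140)):
    t,h=vp(c,f(*p,x,y),yo),vp(c,f(*q,x,y),yo);d=h-t
    th=np.arctan2(d[1],d[0]);m=(t+h)/2;n_=np.array([-np.sin(th),np.cos(th)])
    print(n,t,h,"len",np.linalg.norm(d),"tilt",th,"plate mid rel TCP",m,"post pt 60mm",m+39*n_)
```

```text
sd [-48.76429794 -57.52324487] [ 59.61910719 -25.58912426] len 112.99004631259211 tilt 0.28653242774187637 plate mid rel TCP [  5.42740463 -41.55618456] post pt 60mm [-5.59507695 -4.14622733]
sc [-47.64019805 -55.97126438] [ 62.1750989  -22.51703648] len 114.79801744106825 tilt 0.29570901881807193 plate mid rel TCP [  7.26745042 -39.24415043] post pt 60mm [-4.09785812 -1.93691572]
```

{"name": "drive_tool", "arguments": {
  "series": [
    [[0.4,0,0.06,0],[0.4,-0.05,0.1,0],[0.4,0,0.1,0],[0.4,0,0.1,0],[0.08,0,0,0],[0,0,0,0],[0,0,0,0]]
  ]
}}

```text
t: 11.6
ee_pos: [0.4853, 0.1473, 0.152]
eef_rot: [0.0, 0.143, 0.99, 0.0]
wrist_force: [0.1, -0.5, -3.6]
finger_gap: 0.0233
grip_force: 35.5
```

```bash
cat >> h.py <<'E'
def bf():
    s=get_state();r=np.array(s['ee_pos'])*1e3-[488.3,146.5,0];c,n=np.cos(.288),np.sin(.288)
    f=s['wrist_force'];q=s['eef_rot']
    return "t%.2f base x %.1f y %.1f z %.1f yaw %.4f  F x %.1f y %.1f z %.1f"%(s['t'],r[0]*c-r[1]*n,r[0]*n+r[1]*c,r[2],-2*np.arctan2(q[1],q[2]),f[0]*c-f[1]*n,f[0]*n+f[1]*c,f[2])
E
python3 -c "
from h import *;print(bf());b=capture('side');save('sd5',b);a=capture('scene');save('sc5',a);w=capture('wrist');save('w5',w)
print(proj(w,[[.4549,.1564,.0455]]))
o=np.array([488.3,146.5,0])/1e3
g=lambda x,y,z:o+np.array([x*.9588+y*.284,-x*.284+y*.9588,z*1.])/1e3
for H in (20.5,22.5):
  print(H,'ballheel',proj(a,[g(40,0,H+24)]),proj(b,[g(40,0,H+24)]),'toe+y',proj(a,[g(-36,26,H+24)]))
"
```

```text
t11.60 base x -3.1 y -0.1 z 152.0 yaw -0.2875  F x 0.2 y -0.5 z -3.6
[[256.58262445 160.82852606]]
20.5 ballheel [[253.52617788 221.8083835 ]] [[261.77697928 200.30626329]] toe+y [[216.76873248 219.59580026]]
22.5 ballheel [[253.51849835 221.04702088]] [[261.77611587 199.61366168]] toe+y [[216.72011987 218.83782015]]
```

{"name": "drive_tool", "arguments": {
  "series": [
    [[0,0,0.25,0],[0,0,0.3,0],[0,0,0.24,0],[0,0,0,0],[0,0,0,0]]
  ]
}}

```text
t: 12.17
ee_pos: [0.4855, 0.1468, 0.1315]
eef_rot: [0.0, 0.144, 0.99, -0.0]
wrist_force: [2.9, -0.9, -3.6]
finger_gap: 0.0233
grip_force: 35.5
```

{"name": "drive_tool", "arguments": {
  "series": [
    [[0.08,0,0.12,0],[0.08,0,0.12,0],[0,0,0,0],[0,0,0,0]]
  ]
}}

```text
t: 12.5
ee_pos: [0.4818, 0.1482, 0.1261]
eef_rot: [0.001, 0.144, 0.99, 0.0]
wrist_force: [4.2, -1.0, -7.7]
finger_gap: 0.0233
grip_force: 35.0
```

{"name": "drive_tool", "arguments": {
  "series": [
    [[0.1,0,0.05,0],[0.1,0,0.05,0],[0,0,0,0],[0,0,0,0]]
  ]
}}

```text
t: 12.83
ee_pos: [0.4752, 0.1498, 0.1231]
eef_rot: [-0.001, 0.143, 0.99, -0.0]
wrist_force: [0.6, -1.0, -7.7]
finger_gap: 0.0237
grip_force: 34.8
```

{"name": "drive_tool", "arguments": {
  "series": [
    [[0.02,0,0.1,0],[0,0,0,0],[0,0,0,0]]
  ]
}}

```text
t: 13.08
ee_pos: [0.4757, 0.1499, 0.121]
eef_rot: [-0.0, 0.143, 0.99, -0.0]
wrist_force: [-0.9, 1.1, -5.1]
finger_gap: 0.0234
grip_force: 35.3
```

{"name": "drive_tool", "arguments": {
  "series": [
    [[0.04,0,0.06,0],[0,0,0,0],[0,0,0,0]]
  ]
}}

```text
t: 13.33
ee_pos: [0.4748, 0.1502, 0.1195]
eef_rot: [-0.0, 0.143, 0.99, 0.0]
wrist_force: [-0.2, 1.3, -4.8]
finger_gap: 0.0236
grip_force: 35.4
```

```bash
python3 -c "
from h import *;print(bf(),get_state()['ft_torque'])"
```

```text
t13.33 base x -14.0 y -0.3 z 119.5 yaw -0.2878  F x -0.6 y 1.2 z -4.8 [ 0.14089429  0.19699019 -0.02918799]
```

Free again under the bar. Lowering onto the toe balls.

{"name": "drive_tool", "arguments": {
  "series": [
    [[0.04,0,0.05,0],[0,0,0,0],[0,0,0,0]]
  ]
}}

```text
t: 13.58
ee_pos: [0.4739, 0.1504, 0.1182]
eef_rot: [-0.0, 0.143, 0.99, -0.0]
wrist_force: [-1.3, -0.0, -3.6]
finger_gap: 0.023
grip_force: 35.4
```

{"name": "drive_tool", "arguments": {
  "series": [
    [[0,0,0.05,0],[0,0,0,0],[0,0,0,0]]
  ]
}}

```text
t: 13.83
ee_pos: [0.4738, 0.1508, 0.117]
eef_rot: [-0.0, 0.143, 0.99, 0.0]
wrist_force: [-2.0, 2.6, -2.6]
finger_gap: 0.0235
grip_force: 35.5
```

{"name": "drive_tool", "arguments": {
  "series": [
    [[0,0,0.05,0],[0,0,0,0],[0,0,0,0]]
  ]
}}

```text
t: 14.08
ee_pos: [0.474, 0.1508, 0.1158]
eef_rot: [-0.0, 0.143, 0.99, 0.0]
wrist_force: [-2.6, 4.0, -2.7]
finger_gap: 0.0234
grip_force: 35.7
```

{"name": "drive_tool", "arguments": {
  "series": [
    [[0,0.04,0,0],[0,0,0,0],[0,0,0,0]]
  ]
}}

```text
t: 14.33
ee_pos: [0.4741, 0.1512, 0.1158]
eef_rot: [-0.0, 0.143, 0.99, -0.0]
wrist_force: [-2.7, 1.9, -1.0]
finger_gap: 0.0236
grip_force: 35.9
```

{"name": "drive_tool", "arguments": {
  "series": [
    [[0,0.02,0.04,0],[0,0,0,0],[0,0,0,0]]
  ]
}}

```text
t: 14.58
ee_pos: [0.4751, 0.1513, 0.1151]
eef_rot: [0.001, 0.144, 0.99, -0.0]
wrist_force: [-0.5, -1.1, 3.8]
finger_gap: 0.0234
grip_force: 36.5
```

{"name": "drive_tool", "arguments": {
  "series": [
    [[0,0,0.04,0],[0,0,0,0],[0,0,0,0]]
  ]
}}

```text
t: 14.83
ee_pos: [0.4759, 0.1513, 0.1145]
eef_rot: [0.001, 0.144, 0.99, 0.0]
wrist_force: [0.3, -2.0, 7.5]
finger_gap: 0.0236
grip_force: 37.2
```

```bash
python3 -c "
from h import *;print(bf(),get_state()['ft_torque'])"
```

```text
t14.83 base x -13.3 y 1.0 z 114.5 yaw -0.2887  F x 0.8 y -1.8 z 7.5 [-0.53117623  0.24831919  0.04277451]
```

```bash
python3 -c "
from h import *
b=capture('side');save('sd6',b);a=capture('scene');save('sc6',a)
cv2.imwrite('pics/m4.png',np.hstack([crop(b,222,150,80,100,5),crop(a,200,155,80,100,5)]))"
```

```text
(no output)
```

View pics/m4.png

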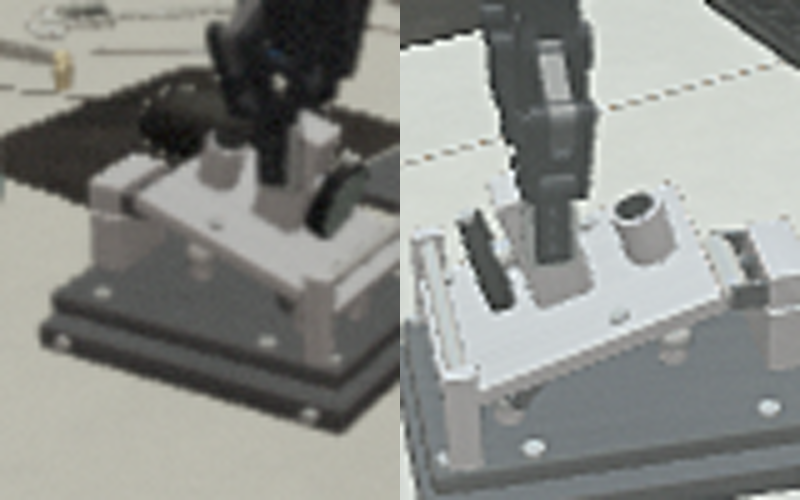

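Run:
```python
from h import *
a,b=load("sc6"),load("sd6")
o0=np.array([.4883,.1465,0]);ex=np.array([.9588,-.284,0]);ey=np.array([.284,.9588,0])
def vp(c,uv,yo):
    o,d=ray(c,uv);o=o-o0;r=o+d*((ey*yo-o)@ey)/(d@ey);return np.round(np.array([r@ex,r[2]])*1e3,1)
f=lambda u,v,x,y:(x+u/5-.4,y+v/5-.4)
print("scene toe",vp(a,f(82,384,200,155),-.045),"heel",vp(a,f(320,288,200,155),-.045),"ball -y",vp(a,f(112,405,200,155),-.026))
print("upright -y top toe/heel",vp(a,f(45,375,200,155),-.057),vp(a,f(77,370,200,155),-.057))
print("side heel",vp(b,f(135,198,222,150),.047),"edge at upright",vp(b,f(300,282,222,150),.047))
```

```text
scene toe [-46.3  65.8] heel [51.4 97.2] ball -y [-32.6  39. ]
upright -y top toe/heel [-61.6  81.3] [-49.   81.7]
side heel [49.6 91.3] edge at upright [-44.9  68.7]
```

Picture: toe is under the bar (460,370 right), the −y toe foot is on its ball (512,405), and the heel is above the roller (735,260). To avoid a drop near the mirror at release, I'll ease the heel down while still gripped, arcing about the toe balls.

{"name": "drive_tool", "arguments": {
  "series": [
    [[-0.08,0,0.04,0],[0,0,0,0],[0,0,0,0]]
  ]
}}

```text
t: 15.18
ee_pos: [0.4778, 0.1507, 0.1135]
eef_rot: [0.001, 0.144, 0.99, 0.0]
wrist_force: [0.8, -2.9, 6.8]
finger_gap: 0.0233
grip_force: 37.5
```

{"name": "drive_tool", "arguments": {
  "series": [
    [[-0.08,0,0.04,0],[0,0,0,0],[0,0,0,0]]
  ]
}}

```text
t: 15.43
ee_pos: [0.4796, 0.1502, 0.1125]
eef_rot: [0.001, 0.144, 0.99, 0.0]
wrist_force: [0.9, -2.0, 6.4]
finger_gap: 0.0235
grip_force: 37.9
```

{"name": "drive_tool", "arguments": {
  "series": [
    [[-0.08,0,0.04,0],[0,0,0,0],[0,0,0,0]]
  ]
}}

```text
t: 15.68
ee_pos: [0.4811, 0.1498, 0.1116]
eef_rot: [0.001, 0.144, 0.99, 0.0]
wrist_force: [-3.0, -1.3, 9.2]
finger_gap: 0.0232
grip_force: 38.5
```

```bash
python3 -c "
from h import *;print(bf(),get_state()['ft_torque'])"
```

```text
t15.68 base x -7.9 y 1.1 z 111.6 yaw -0.2883  F x -2.5 y -2.1 z 9.2 [-0.32801348  0.79173901  0.10045873]
```

{"name": "drive_tool", "arguments": {
  "series": [
    [[-0.06,0,0.03,0],[0,0,0,0],[0,0,0,0]]
  ]
}}

```text
t: 15.93
ee_pos: [0.4822, 0.1495, 0.1109]
eef_rot: [0.001, 0.144, 0.99, 0.0]
wrist_force: [-3.9, -0.4, 13.2]
finger_gap: 0.0236
grip_force: 39.0
```

{"name": "drive_tool", "arguments": {
  "series": [
    [[-0.06,0,0.03,0],[0,0,0,0],[0,0,0,0]]
  ]
}}

```text
t: 16.18
ee_pos: [0.4836, 0.1491, 0.1101]
eef_rot: [0.001, 0.144, 0.99, 0.0]
wrist_force: [-4.1, -0.7, 11.1]
finger_gap: 0.0236
grip_force: 39.0
```

```bash
python3 -c "
from h import *;print(bf(),get_state()['ft_torque'])"
```

```text
t16.18 base x -5.3 y 1.1 z 110.1 yaw -0.2880  F x -3.7 y -1.8 z 11.1 [-0.20191239  1.12419328  0.08558543]
```

```bash
cat > pad.py <<'E'
from h import *
a=capture('scene');save('scp',a);print(bf())
o0=np.array([.4883,.1465,0]);ex=np.array([.9588,-.284,0]);ey=np.array([.284,.9588,0])
g=cv2.cvtColor(a["image"],cv2.COLOR_RGB2GRAY)
e=proj(a,[o0+ex*.035+np.array([0,0,.1])])[0];u,v=int(e[0]),int(e[1])
n,l,st,ce=cv2.connectedComponentsWithStats((g[v-20:v+21,u-20:u+21]<95).astype(np.uint8))
for i in range(1,n):
    if 8<st[i,4]<80:
        p=ce[i]+[u-20,v-20];o,d=ray(a,p);o=o-o0;r=o+d*((ey*.001-o)@ey)/(d@ey);print(p.round(1),st[i].tolist(),"base x,z",round(r@ex*1e3,1),round(r[2]*1e3,1))
E
python3 pad.py
```

```text
t16.23 base x -5.3 y 1.1 z 110.1 yaw -0.2880  F x -2.1 y -2.0 z 10.5
[249.6 198.6] [17, 17, 6, 4, 21] base x,z 32.3 104.1
[268.9 214.1] [38, 32, 3, 5, 10] base x,z 74.2 58.7
```

{"name": "drive_tool", "arguments": {
  "series": [
    [[0,0,0,0],[0,0,0,0],[0,0,0,0],[0,0,0,0]]
  ],
  "claw": 60
}}

```text
t: 16.57
ee_pos: [0.4833, 0.1492, 0.1092]
eef_rot: [0.0, 0.144, 0.99, 0.0]
wrist_force: [-0.7, -0.4, 0.6]
finger_gap: 0.0599
grip_force: 0.0
```

{"name": "drive_tool", "arguments": {
  "series": [
    [[-0.1,0,-0.5,0],[0,0,-1,0],[0,0,-1,0],[-0.2,0,-0.5,0],[0,0,0,0],[0,0,0,0]]
  ]
}}

```text
t: 17.07
ee_pos: [0.4908, 0.1472, 0.1847]
eef_rot: [0.001, 0.144, 0.99, 0.0]
wrist_force: [-0.0, -0.8, -0.5]
finger_gap: 0.0599
grip_force: 0.0
```

```bash
python3 pad.py
```

```text
t17.12 base x 1.5 y 1.0 z 183.8 yaw -0.2879  F x -0.1 y 0.1 z 0.6
[249.5 198.5] [17, 17, 6, 4, 22] base x,z 32.2 104.3
[268.9 214. ] [38, 32, 3, 5, 9] base x,z 74.2 58.9
```

{"name": "drive_tool", "arguments": {
  "series": [
    [[-0.3,0,0,0],[-0.4,0,0,0],[-0.4,0,0,0],[-0.32,0,0,0],[0,0,0,0],[0,0,0,0],[0,0,0,0],[0,0,0,0]]
  ],
  "claw": 0
}}

```text
t: 17.78
ee_pos: [0.5239, 0.1372, 0.1842]
eef_rot: [-0.0, 0.143, 0.99, -0.0]
wrist_force: [1.1, -0.1, 0.0]
finger_gap: 0.0
grip_force: 0.0
```

{"name": "drive_tool", "arguments": {
  "series": [
    [[0,0,0.5,0],[0,0,0.8,0],[0,0,0.6,0],[0,0,0.3,0],[0,0,0,0],[0,0,0,0]]
  ]
}}

```text
t: 18.28
ee_pos: [0.5242, 0.1372, 0.1295]
eef_rot: [-0.0, 0.143, 0.99, -0.0]
wrist_force: [-0.6, 0.9, 0.0]
finger_gap: -0.0001
grip_force: 0.0
```

```bash
python3 -c "
from h import *;print(bf())"
```

```text
t18.28 base x 37.1 y 1.3 z 129.5 yaw -0.2876  F x -0.8 y 0.7 z 0.0
```

Above the pad now. Pressing down slowly.

{"name": "drive_tool", "arguments": {
  "series": [
    [[0,0,0.1,0],[0,0,0.1,0],[0,0,0.04,0],[0,0,0,0],[0,0,0,0]]
  ]
}}

```text
t: 18.7
ee_pos: [0.5244, 0.1371, 0.1235]
eef_rot: [0.0, 0.143, 0.99, 0.0]
wrist_force: [-0.3, -0.1, -0.2]
finger_gap: -0.0002
grip_force: 0.0
```

{"name": "drive_tool", "arguments": {
  "series": [
    [[0,0,0.08,0],[0,0,0,0],[0,0,0,0]]
  ]
}}

```text
t: 18.95
ee_pos: [0.5249, 0.1371, 0.1216]
eef_rot: [0.001, 0.143, 0.99, 0.0]
wrist_force: [1.5, 0.2, 2.7]
finger_gap: 0.0001
grip_force: 1.0
```

{"name": "drive_tool", "arguments": {
  "series": [
    [[0,0,0.08,0],[0,0,0,0],[0,0,0,0]]
  ]
}}

```text
t: 19.2
ee_pos: [0.5254, 0.137, 0.1198]
eef_rot: [0.001, 0.144, 0.99, 0.0]
wrist_force: [3.1, -0.3, 5.0]
finger_gap: 0.0
grip_force: 2.3
```

{"name": "drive_tool", "arguments": {
  "series": [
    [[0,0,0.08,0],[0,0,0,0],[0,0,0,0]]
  ]
}}

```text
t: 19.45
ee_pos: [0.5255, 0.137, 0.1179]
eef_rot: [0.001, 0.144, 0.99, 0.0]
wrist_force: [3.9, -1.3, 5.8]
finger_gap: -0.0001
grip_force: 2.8
```

{"name": "drive_tool", "arguments": {
  "series": [
    [[-0.02,0,0.08,0],[0,0,0.04,0],[0,0,0,0],[0,0,0,0]]
  ]
}}

```text
t: 19.78
ee_pos: [0.5267, 0.1368, 0.1153]
eef_rot: [0.002, 0.144, 0.99, 0.001]
wrist_force: [4.8, -0.9, 7.9]
finger_gap: 0.0003
grip_force: 3.7
```

{"name": "drive_tool", "arguments": {
  "series": [
    [[-0.02,0,0.08,0],[0,0,0.04,0],[0,0,0,0],[0,0,0,0]]
  ]
}}

```text
t: 20.12
ee_pos: [0.5244, 0.1368, 0.1109]
eef_rot: [-0.001, 0.143, 0.99, -0.0]
wrist_force: [-0.0, -0.4, -0.1]
finger_gap: -0.0
grip_force: 0.0
```

{"name": "drive_tool", "arguments": {
  "series": [
    [[0,0,0.06,0],[0,0,0.04,0],[0,0,0,0],[0,0,0,0]]
  ]
}}

```text
t: 20.45
ee_pos: [0.5249, 0.1367, 0.1085]
eef_rot: [-0.0, 0.143, 0.99, -0.0]
wrist_force: [-0.7, -0.5, -0.1]
finger_gap: 0.0002
grip_force: 0.0
```

```bash
python3 pad.py
```

```text
t20.50 base x 38.0 y 1.1 z 108.6 yaw -0.2878  F x 0.0 y 0.6 z -0.5
[268.1 214.3] [36, 32, 5, 5, 14] base x,z 72.5 58.4
```

It snapped: the force fell from 8 N to 0. Gently feeling for the seated pad height.

{"name": "drive_tool", "arguments": {
  "series": [
    [[0,0,0.06,0],[0,0,0,0],[0,0,0,0]]
  ]
}}

```text
t: 20.75
ee_pos: [0.5253, 0.1368, 0.1073]
eef_rot: [0.0, 0.143, 0.99, 0.0]
wrist_force: [-0.3, 0.5, 1.4]
finger_gap: -0.0004
grip_force: 0.3
```

{"name": "drive_tool", "arguments": {
  "series": [
    [[0,0,0.04,0],[0,0,0,0],[0,0,0,0]]
  ]
}}

```text
t: 21.0
ee_pos: [0.5256, 0.137, 0.1071]
eef_rot: [0.0, 0.143, 0.99, 0.0]
wrist_force: [-2.3, -0.7, 9.2]
finger_gap: -0.0002
grip_force: 5.0
```

{"name": "drive_tool", "arguments": {
  "series": [
    [[0,0,0.04,0],[0,0,0,0],[0,0,0,0]]
  ]
}}

```text
t: 21.25
ee_pos: [0.526, 0.1372, 0.1069]
eef_rot: [0.001, 0.143, 0.99, 0.001]
wrist_force: [-4.7, -0.3, 18.5]
finger_gap: -0.0
grip_force: 9.0
```

{"name": "drive_tool", "arguments": {
  "series": [
    [[0,0,-0.2,0],[0,0,-0.8,0],[0,0,-1,0],[0,0,-1,0],[0,0,-1,0],[0,0,-1,0],[0,0,0,0],[0,0,0,0]]
  ]
}}

```text
t: 21.92
ee_pos: [0.526, 0.137, 0.2316]
eef_rot: [0.001, 0.143, 0.99, 0.001]
wrist_force: [-0.2, 0.0, -1.0]
finger_gap: 0.0001
grip_force: 0.0
```

Run:
```python
from h import *
print(bf())
o0=np.array([.4883,.1465,0]);ex=np.array([.9588,-.284,0]);ey=np.array([.284,.9588,0])
a=capture("scene");g=cv2.cvtColor(a["image"],cv2.COLOR_RGB2GRAY)
e=proj(a,[o0+ex*.040+np.array([0,0,.090])])[0];print("expected pad px",e)
u,v=e.astype(int)
n,l,st,ce=cv2.connectedComponentsWithStats((g[v-15:v+16,u-15:u+16]<95).astype(np.uint8))
for i in range(1,n):
    p=ce[i]+[u-15,v-15];o,d=ray(a,p);o=o-o0;r=o+d*((ey*.001-o)@ey)/(d@ey);print(p.round(1),st[i,4],"x,z",r@ex*1e3,r[2]*1e3)
# wrist: plate top edges against expected seated corners
w=capture("wrist");c=w["image"]
f=lambda x,y,z:o0+ex*x+ey*y+np.array([0,0,z])
print("wrist px corners",proj(w,[f(-.054,-.046,.0665),f(-.054,.046,.0665),f(.06,.046,.0665),f(.06,-.046,.0665)]).round(1).tolist(),"posttop",proj(w,[f(0,.001,.122)]).round(1))
hsv=cv2.cvtColor(c,cv2.COLOR_RGB2GRAY);cv2.imwrite("pics/w9.png",c[:,:,::-1])
q=proj(w,[f(0,.001,.122)])[0].astype(int);print(q)
# plate edge slopes from line segments
m=cv2.Canny(hsv,50,120);L=cv2.HoughLinesP(m,1,np.pi/360,25,minLineLength=30,maxLineGap=4)
R=[]
for s in L[:,0]:
    P=[(plane(w,s[k:k+2],.0665)-o0) for k in(0,2)]
    P=[np.array([x@ex,x@ey])*1e3 for x in P]
    if all(abs(x[0])<75 and abs(x[1])<60 for x in P):print(np.round(P,0).tolist(), "ang",round(float(np.arctan2(*(P[1]-P[0])[::-1])),3))
```

```text
t21.92 base x 38.9 y 1.6 z 231.6 yaw -0.2879  F x -0.2 y -0.0 z -1.0
expected pad px [253.34699888 204.05370238]
[254.1 203.4] 23 x,z 41.80873431957297 90.65511664351833
[266.4 203. ] 7 x,z 68.50778605636846 87.89431934141024
[267.4 214.2] 5 x,z 70.87805160613627 58.913171177561566
wrist px corners [[210.4, 92.5], [299.8, 92.5], [295.0, 197.3], [215.4, 197.3]] posttop [[256.2 153.9]]
[256 153]
[[-56.0, -35.0], [-56.0, 44.0]] ang 1.571
[[68.0, 55.0], [-17.0, 53.0]] ang -3.127
[[-54.0, 8.0], [-54.0, 45.0]] ang 1.572
[[24.0, 13.0], [-9.0, 14.0]] ang 3.121
[[-27.0, -46.0], [62.0, -45.0]] ang 0.003
[[62.0, 47.0], [3.0, 46.0]] ang -3.115
[[-14.0, 51.0], [-50.0, 51.0]] ang -3.119
[[-72.0, -3.0], [-73.0, 50.0]] ang 1.572
[[-62.0, -51.0], [-62.0, 1.0]] ang 1.569
[[-54.0, -25.0], [-54.0, 7.0]] ang 1.57
[[-63.0, 2.0], [-63.0, 35.0]] ang 1.572
[[58.0, 8.0], [57.0, 48.0]] ang 1.6
```

The pad is at x 42, z 91 mm (about 40 and 90 expected), the plate edges are at ±46 and the yaw is in line, so the carriage is seated and the gripper is clear.

```bash
python3 -c "
from rig import *;print(job_done())"
```

```text
the job is handed in; nothing more can be done
None
```

The mirror carriage looks home on its base: the toe is hooked under the bar and the heel snapped past the roller. The gripper is clear and the job is handed in, but no verdict came back.

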